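Stack the mill spindle: spacer, disc, flanged bushing

ROBOT

A 6-joint arm with a two-finger parallel gripper is mounted at the origin on the work surface. World frame = base frame: x ahead of the robot, y to its left, z up, the work surface at z = 0. Lengths are in m, angles in rad, forces in N, time in s.
With the tool pointing down it reaches from about 0.375 to 0.975 m from the base axis. Payload 3.8 kg.
Tool frame: the origin (TCP) lies midway between the tips of the shut fingers; the grasp point (between the pads) lies 19 mm behind it; z points along the fingers, y is the line along which they close (so a half turn about z gives the same grasp; the last joint's range is limited). The gripper opens to 85 mm and grips with 20 to 120 N. Pads are 22 mm wide; open, the fingers measure 114 mm over their backs; the gripper's body (76 mm by 85 mm) begins 54 mm behind the grasp point. The pads swing forward as they close: fully open they stand 13 mm farther back than shut.
Start: joints at [-1.236, 0.264, 1.604, -0, 1.274, -0.037], TCP at [0.245, -0.629, 0.231] pointing down, gripper open.
Joint ranges: [-2.63, 2.63], [-0.94, 2.18], [0.31, 2.57], [-1.31, 4.45], [0, 2.66], [-2.55, 2.55]. Speed limits (rad/s): [2.57, 2.57, 3.14, 3.14, 3.14, 3.14].

INTERFACE

Orientations are given as a rotation vector (axis times angle).
In Python, from workcell import bot gives the robot as it stands.
- The arm moves only by the tool jog_arm, never from a script. Its argument "motion" is a list of rows, each a list of 5 numbers: the opening, from -1 (shut) to 1 (fully open), then the shift along the tool's x, y, z in mm, then the turn about the tool's z in degrees. In form: [[claw, x, y, z, twist], ...]. A call has 1 to 10 rows; each row shifts and turns the commanded pose from where the row before left it, along the tool's axes as they then stand; what a row does not reach is not made up. A row lasts 1/12 s, in which the tool goes at most 41.7 mm and 7.16 degrees, less where a joint would pass 70% of its speed; a pose out of reach is approached as far as the arm can. A call with a gripper value outside its range is refused whole. The fingers move at their own pace and stop on an object; "force" is the grip in N (left out, the last holds). Time passes only in rows, so rows that do not move let the fingers close. It gives the time, the measured TCP pose, the force, the opening and the grip force at its end, in the units of the state.
- bot.read_state(): the state, without advancing time (a new reading comes with each control period).
- bot.read_camera(name): name is "side" or "top"; returns (picture, depth): 420x560x3 uint8, red, green, blue; 420x560 float32, m along the optical axis (not along the pixel's ray), 0 where there is no reading.
- bot.get_calibration(name): a dict with "vfov" (degrees; the focal length in pixels is half the picture's height over the tangent of half this angle, whatever the lens; pixels are square), "cx", "cy" (the principal point, pixels), "rvec" (rotation vector, rad) and "tvec" (3), from world to camera coordinates, as OpenCV has them. Camera axes: x right, y down, z forward; pixel columns grow to the right and rows downward; lengths in m; the calibration is good to about 2 mm. A picture is of the moment at which its call begins. get_calibration takes no time and is no camera call.
- bot.finish_job(): hands the job in; it is judged then, once.
The state is a dict: "time": time; "q": joint angles; "joint_vel": joint speeds; "joint_torque": joint torques, N m; "tool_pos": TCP position; "tcp_rot": TCP orientation; "wrist_force": force on the tool from outside, world axes, zero at the start; "torque": the same for the moment, N m; "width": opening from 0.0 (shut) to 1.0 (fully open); "grip_force": force on a finger pad.
Only numpy, scipy, OpenCV 4.12 (cv2) and the standard library are available. Lean on these libraries where they do the work, as an engineer would, in place of code of your own. Each camera call takes 0.05 s, during which the arm holds its last target. There are 200 camera calls.

TASK

Rebuild the bead-mill agitator on the upright spindle: slide on the tall plain spacer first, then the flat disc, then the bushing with its flange down, guiding each one down gently by feel and never pushing hard on the spindle or its stand (keep below about 25 N). Then press the stack down firmly until the stiff collar under it bottoms on the stand, and leave everything released, with the tools and vessels around it where they are.

Things in the scene. Friction and masses are not known exactly. Their poses are not given: they have to be found in the camera images.
- stand: Grey steel plate 90 x 80 x 12 mm, fixed to the table, turned by an unknown yaw; origin at the centre of its underside, z up. An upright, rigid steel spindle 14 mm in diameter rises from it, but NOT at its centre: the spindle's axis is 5 mm from the origin, in a direction that is not measured and differs every time, so it must be found by feel (or by eye).
- tip_level (a point): Point 97 mm straight above the stand's origin: the height of the spindle's tip, NOT its axis (5 mm off in an unknown direction). The top 7 mm of the spindle is a thin pin 4 mm across (for a nut); below it, 90 mm up, a square shoulder to the full 14 mm. Bores (16.5 mm) drop over the pin, but rest on the shoulder unless they are centred to about 1.2 mm.
- collar (a joint): Dark steel ring, 34 mm outside diameter, 10 mm tall, sliding on the spindle at its foot. 0 = up (its top is 30 mm above the stand's origin), 0.008 = home, bottomed on the plate (its top at 22 mm). Starts within 2 mm of up. Stiff: about 6 N downward slides it (the stack weighs some 2.5 N), it stays where it is left, and at home the force rises sharply.
- spacer_center (a point): Spacer: plain steel tube standing on its end, 32 mm outside diameter, 28 mm tall, bore 16.5 mm, about 90 g. Point at its centre, 14 mm above its underside; z along its axis, up.
- disc_center (a point): Disc: flat steel washer-like disc lying flat, 50 mm outside diameter, 8 mm thick, bore 16.5 mm, about 80 g. Point at its centre, 4 mm above its underside; z along its axis, up.
- bushing_center (a point): Flanged bushing standing flange down: steel flange 42 mm in diameter and 6 mm thick, above it a barrel 26 mm in diameter and 16 mm tall (22 mm in all), bore 16.5 mm right through, about 80 g. Point at its centre, 11 mm above its underside; z along its axis, from the flange to the barrel.
- wrench_grip (a point): Bystander, leave alone: a flat spanner lying on the table; a point on its handle.
- driver_grip (a point): Bystander, leave alone: a screwdriver lying across the table near the robot; the middle of its handle.
- weight: Bystander, leave alone: a small brass balance weight with a button top, 38 mm across, 48 mm tall; origin at the centre of its underside.
- panels: Bystander, leave alone: a stack of dark steel test panels, 150 x 70 x 12 mm; origin at the centre of its underside.
- dish: Bystander, leave alone: a low white ceramic dish, 80 mm across, 20 mm tall; origin at the centre of its underside.
- jar: Bystander, leave alone: a white plastic jar, 72 mm across, 110 mm tall; origin at the centre of its underside.
- pot: Bystander, leave alone: an open steel pot, 70 mm across, 75 mm tall; origin at the centre of its underside.
There are look-alikes about, which are no part of the job. What is shaped like the part that bears bushing_center but black is not meant. Of the things shaped like the part that bears disc_center, the bare steel one is meant.

How it is judged:
On the way, in this order (a step that is already met when the one before it is completed fails the run):
1. the spacer is on the spindle, standing on the collar (z of spacer_center in the frame of stand between 0.0335 and 0.0475 m and horizontal distance between spacer_center and stand below 0.008 m and angle between spacer_center's own z axis and vertical below 0.15 rad), for 0.1 s.
2. the disc is on the spindle, lying on the spacer (all of step 1 and z of disc_center in the frame of stand between 0.0515 and 0.0655 m and horizontal distance between disc_center and stand below 0.008 m and angle between disc_center's own z axis and vertical below 0.15 rad), for 0.1 s.
3. the bushing is on the spindle, flange down on the disc (all of step 2 and z of bushing_center in the frame of stand between 0.0665 and 0.0805 m and horizontal distance between bushing_center and stand below 0.008 m and angle between bushing_center's own z axis and vertical below 0.15 rad), for 0.1 s.
At the end, for the whole second after the job is handed in: The collar is home (within 1.5 mm of bottom) and spacer, disc and bushing sit upright on the spindle in that order from below, each within 2.5 mm of its seated height, released (value of joint collar above 0.0065 m and z of spacer_center in the frame of stand between 0.0335 and 0.0385 m and horizontal distance between each of spacer_center, disc_center, bushing_center and stand below 0.008 m and angle between each of spacer_center, disc_center, bushing_center's own z axis and vertical below 0.1 rad and z of disc_center in the frame of stand between 0.0515 and 0.0565 m and z of bushing_center in the frame of stand between 0.0665 and 0.0715 m); the robot touches nothing.
It fails at once if the spindle or its stand is pushed with more than 30 N (contact force between stand and anything else above 30 N).
It fails at once if a tool or vessel nearby is moved by more than 30 mm (distance of any of wrench_grip, driver_grip, weight, panels, dish, jar, pot from where it was at the start of the episode above 0.03 m).
It also fails if it takes over 72 s, if anything falls off the work surface, if the arm or the gripper's body presses on something with over 40 N, if the wrist force passes 120 N, or if a joint passes its speed limit or range.

## Working session

There is one attempt and no reset: what is moved stays moved. The work goes in short steps, Python scripts to look and compute and a tool call to move; the robot and the scene stay as the last step left them, time stands still between calls to the robot, and variables do not carry over. Pictures are saved under pics/ and viewed, at most 10 in all, crops included, and the job is handed in when it is done.

Besides the shell and the picture viewer there is one more tool, called after "Request:" in YAML: its name, and indented under it one key for each argument. jog_arm: Moves the arm, as the interface text tells. Its arguments: {"type":"object","properties":{"motion":{"type":"array"},"force":{"type":"number"}},"required":["motion"]}

```bash
mkdir -p pics; cat > h.py <<'E'
import numpy as np, cv2
from workcell import bot
def cal(n):
    c=bot.get_calibration(n); f=210/np.tan(np.radians(c["vfov"])/2)
    R=cv2.Rodrigues(np.array(c["rvec"],float))[0]
    return f,c["cx"],c["cy"],R,np.array(c["tvec"],float),c
def ray(n,u,v,z):
    "pixel -> world at height z"
    f,cx,cy,R,t,_=cal(n); d=R.T@np.array([(u-cx)/f,(v-cy)/f,1]); o=-R.T@t
    return o+d*(z-o[2])/d[2]
def cloud(n,dep):
    f,cx,cy,R,t,_=cal(n); v,u=np.mgrid[:420,:560]
    p=np.stack([(u-cx)/f*dep,(v-cy)/f*dep,dep],-1)
    return (p-t)@R
def proj(n,p):
    f,cx,cy,R,t,_=cal(n); c=R@np.array(p)+t
    return f*c[0]/c[2]+cx, f*c[1]/c[2]+cy
E
python3 - <<'E'
from h import *
for n in("top","side"):
    im,d=bot.read_camera(n); cv2.imwrite(f"pics/{n}0.png",cv2.resize(im[:,:,::-1],(800,600),interpolation=cv2.INTER_CUBIC)); np.savez(f"{n}0.npz",im=im,d=d)
    c=cal(n); print(c[5], -c[3].T@c[4])
print(bot.read_state())
E
```

```text
{'vfov': 56.881839233126655, 'cx': 281.09913877490686, 'cy': 208.7116119657506, 'rvec': array([ 2.19686958, -2.14514993,  0.1977169 ]), 'tvec': array([-0.01985425,  0.57318555,  0.86924599])} [0.44919497 0.03316773 0.93896126]
{'vfov': 56.05349615913073, 'cx': 281.0324812530597, 'cy': 216.95390090443172, 'rvec': array([ 2.2711032 , -0.49458159,  0.21078811]), 'tvec': array([-0.51294362,  0.25164232,  0.80612297])} [ 0.29496797 -0.59839132  0.7288285 ]
{'time': 0.1, 'q': array([-1.23590862e+00,  2.64672996e-01,  1.60526524e+00, -1.38873474e-06,
        1.27371318e+00, -3.68818795e-02]), 'joint_vel': array([-0.00112674, -0.00136844, -0.00300572, -0.00035441,  0.00150516,
        0.00078312]), 'joint_torque': array([ 7.29242438e-04, -5.16706431e+01, -3.68590200e+01, -2.15271734e-05,
        6.28432972e-03,  1.97975503e-06]), 'tool_pos': array([ 0.24499003, -0.62824396,  0.23007477]), 'tcp_rot': array([-3.08547195e+00, -5.80241457e-01,  4.81828116e-04]), 'wrist_force': array([-0.08182734,  0.72705584,  1.17673313]), 'torque': array([-0.02393663, -0.02862524,  0.01849812]), 'grip_force': 0.0, 'width': 1.0029648747569926}
```

View pics/top0.png

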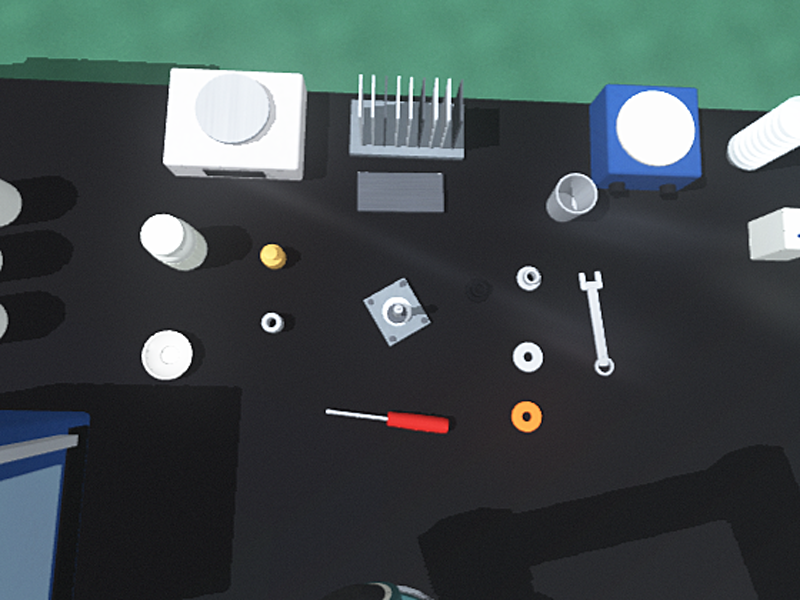

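View pics/side0.png

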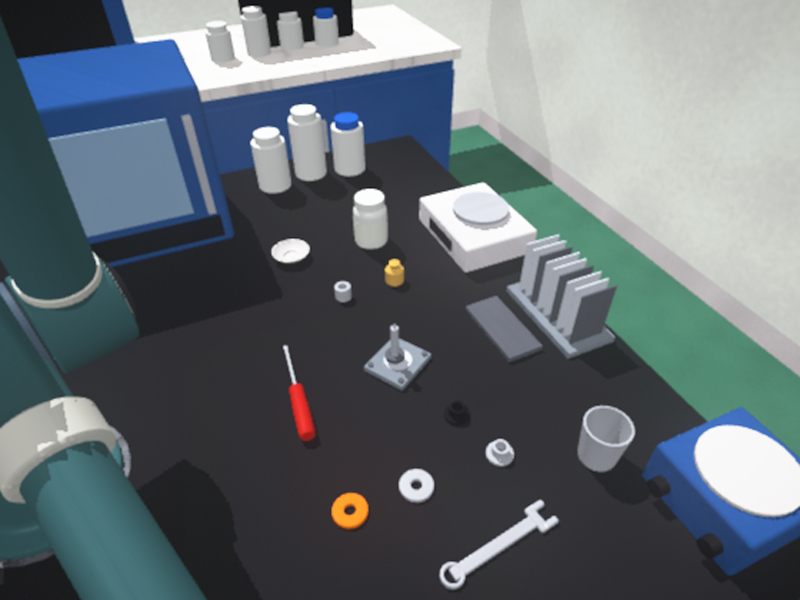

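The top view (800x600 scale) shows the spacer at (272,322), bare disc at (528,357), bushing at (529,278), stand at (397,311) and spindle near (398,310). The side view agrees with this. Next I'll measure precisely with depth and colour.

```bash
python3 - <<'E'
from h import *
for n in("top","side"):
    z=np.load(n+"0.npz"); P=cloud(n,z["d"]); ok=z["d"]>0
    for nm,c0 in dict(spacer=(272,322),disc=(528,357),bush=(529,278),stand=(397,311)).items():
        g=ray("top",c0[0]*.7,c0[1]*.7,0.02)
        m=ok&(np.hypot(P[...,0]-g[0],P[...,1]-g[1])<(.075 if nm=="stand" else .04))
        q=P[m]; h=q[q[:,2]>.005]
        print(n,nm,g.round(4),len(h),"zmax",h[:,2].max().round(4),"floor",np.median(q[q[:,2]<.004][:,2]).round(4), np.histogram(h[:,2],bins=np.arange(.004,.104,.004))[0])
        for lo,hi in dict(spacer=[(.024,.034)],disc=[(.005,.012)],bush=[(.018,.028),(.004,.010)],stand=[(.009,.016),(.026,.034),(.04,.085),(.085,.1)])[nm]:
            s=h[(h[:,2]>lo)&(h[:,2]<hi)]
            if len(s)>4:
                (cx,cy),r=cv2.minEnclosingCircle((s[:,:2]*1000).astype(np.float32))
                rc=cv2.minAreaRect((s[:,:2]*1000).astype(np.float32))
                print("   ",lo,len(s),"circ",round(cx,1),round(cy,1),round(r,1),"z",np.median(s[:,2]).round(4),"mean",s[:,:2].mean(0).round(4),"rect",np.round(rc[0],1),np.round(rc[1],1),round(rc[2],1))
def crop(n,x0,y0,w,h,s):
    return cv2.resize(np.load(n+"0.npz")["im"][y0:y0+h,x0:x0+w,::-1],None,fx=s,fy=s,interpolation=cv2.INTER_CUBIC)
a=np.hstack([crop("top",248,188,60,60,6),crop("side",245,215,60,60,6)])
b=np.hstack([crop("top",175,206,36,36,5),crop("top",350,233,36,36,5),crop("top",350,177,36,36,5),crop("side",222,187,36,36,5)])
cv2.imwrite("pics/crops.png",np.vstack([a,b]))
E
```

```text
top spacer [0.5308 0.2059 0.02  ] 147 zmax 0.0324 floor 0.0006 [10  8  5  9  5 42 67  1  0  0  0  0  0  0  0  0  0  0  0  0  0  0  0  0]
    0.024 110 circ 531.5 205.5 15.9 z 0.0285 mean [0.531 0.205] rect [530.9 204.7] [28.2 30.2] 2.0
top disc [ 0.4827 -0.2204  0.02  ] 297 zmax 0.0139 floor 0.0008 [107 185   5   0   0   0   0   0   0   0   0   0   0   0   0   0   0   0
   0   0   0   0   0   0]
    0.005 292 circ 481.8 -215.5 35.4 z 0.0085 mean [ 0.4848 -0.2238] rect [ 483.  -224.1] [66.1 48.2] 10.6
top bush [ 0.6167 -0.2236  0.02  ] 189 zmax 0.0254 floor 0.0009 [81 37  9 10 46  6  0  0  0  0  0  0  0  0  0  0  0  0  0  0  0  0  0  0]
    0.018 58 circ 620.5 -227.2 13.2 z 0.0223 mean [ 0.6204 -0.2269] rect [ 620.3 -226.9] [24.  25.1] 27.8
    0.004 107 circ 621.4 -217.6 30.0 z 0.007 mean [ 0.6198 -0.2244] rect [ 625.9 -221.6] [51.4 50.2] 86.4
top stand [5.543e-01 1.000e-04 2.000e-02] 1244 zmax 0.0998 floor 0.0008 [ 21 296 696  73   2   8  87  16   3   0   1   1   1   2   1   0   0   2
   1   2   3  17  10   1]
    0.009 982 circ 555.8 -0.3 58.2 z 0.0129 mean [0.556 0.   ] rect [555.
[... 1104 characters left out ...]
.004 132 circ 620.5 -227.1 20.6 z 0.0071 mean [ 0.6169 -0.2314] rect [ 618.4 -229.1] [34.3 39.7] 46.6
side stand [5.543e-01 1.000e-04 2.000e-02] 1014 zmax 0.0991 floor 0.0011 [ 37 158 564  28   8  17  69  19   5   7   6   9   6   6   9   7   8   5
   9   4  10  17   4   2]
    0.009 709 circ 556.3 0.4 58.4 z 0.0131 mean [ 0.5549 -0.0074] rect [5.566e+02 2.000e-01] [91.9 80.7] 31.8
    0.026 97 circ 552.1 0.6 18.1 z 0.0303 mean [ 0.5503 -0.0028] rect [ 5.517e+02 -1.000e-01] [30.4 31.5] 66.7
    0.04 79 circ 551.6 -0.9 6.4 z 0.0627 mean [ 0.5507 -0.003 ] rect [550.9  -3.2] [ 7.4 12.6] 73.2
    0.085 30 circ 552.0 0.6 7.7 z 0.0902 mean [ 5.512e-01 -5.000e-04] rect [551.6   0.9] [14.1 12.3] 25.7
```

View pics/crops.png

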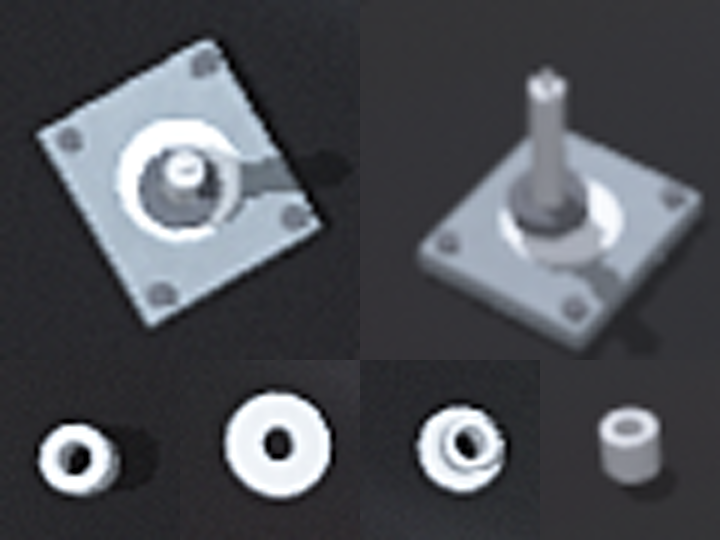

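The crops show the spindle top over the collar, with the bores clearly visible. By depth, the spindle axis is at about (551.3, 0.9) mm and the stand centre at (556.2, 0), which matches the 5 mm offset. The spacer is at (531.3, 205.3), the disc at (484.9, -223.6) and the bushing at (620.4, -227). I'll move to the spacer.

Request:
jog_arm:
  motion:
    - [0.3,0,0,0,7.1]
    - [0.3,0,0,0,7.1]
    - [0.3,0,0,0,7.1]
    - [0.3,12,-35,0,0]
    - [0.3,12,-35,0,0]
    - [0.3,12,-35,0,0]
    - [0.3,12,-35,0,0]
    - [0.3,12,-35,0,0]
    - [0.3,12,-35,0,0]
    - [0.3,12,-35,0,0]
  force: 40

```text
time: 0.93
tool_pos: [0.3291, -0.3819, 0.2307]
tcp_rot: [-3.141, 0.001, 0.001]
wrist_force: [0.3, -0.3, 0.1]
width: 0.652
grip_force: 0.0
```

Request:
jog_arm:
  motion:
    - [0.3,12,-35,0,0]
    - [0.3,12,-35,0,0]
    - [0.3,12,-35,0,0]
    - [0.3,12,-35,0,0]
    - [0.3,12,-35,0,0]
    - [0.3,12,-35,0,0]
    - [0.3,12,-35,0,0]
    - [0.3,12,-35,0,0]
    - [0.3,12,-35,0,0]
    - [0.3,12,-35,0,0]

```text
time: 1.77
tool_pos: [0.4491, -0.032, 0.2311]
tcp_rot: [3.142, 0.0, -0.0]
wrist_force: [0.5, -0.2, -0.4]
width: 0.649
grip_force: 0.0
```

Request:
jog_arm:
  motion:
    - [0.3,12,-35,0,0]
    - [0.3,12,-35,0,0]
    - [0.3,12,-35,0,0]
    - [0.3,12,-35,0,0]
    - [0.3,12,-35,0,0]
    - [0.3,12,-35,0,0]
    - [0.3,10,-30,30,0]
    - [0.3,0,0,0,0]

```text
time: 2.43
tool_pos: [0.5295, 0.2089, 0.1976]
tcp_rot: [-3.141, -0.006, 0.009]
wrist_force: [-0.4, -0.6, -1.9]
width: 0.65
grip_force: 0.0
```

Request:
jog_arm:
  motion:
    - [0.3,1.8,3.6,30,0]
    - [0.3,0,0,40,0]
    - [0.3,0,0,40,0]
    - [0.3,0,0,30,0]
    - [0.3,0,0,15,0]
    - [0.3,0,0,0,0]
    - [0.3,0,0,0,0]

```text
time: 3.02
tool_pos: [0.5313, 0.2005, 0.0464]
tcp_rot: [3.14, -0.0, -0.005]
wrist_force: [0.4, -0.3, 0.1]
width: 0.651
grip_force: 0.0
```

```bash
python3 - <<'E'
from h import *
ims=[]
for n in("top","side"):
    im,d=bot.read_camera(n); s=bot.read_state(); u,v=map(int,proj(n,(.5313,.2053,.014))); print(n,u,v)
    a=max(u-60,0);ims.append(cv2.resize(im[v-50:v+50,a:a+100,::-1],None,fx=4,fy=4,interpolation=cv2.INTER_CUBIC))
cv2.imwrite("pics/sp1.png",np.hstack(ims)); print(s["tool_pos"],s["tcp_rot"],s["wrist_force"])
E
```

```text
top 191 225
side 239 204
[0.53386091 0.20143159 0.04922382] [-3.14085163e+00  2.43693402e-04 -3.82511493e-03] [0.22406663 0.02572382 0.16130806]
```

View pics/sp1.png

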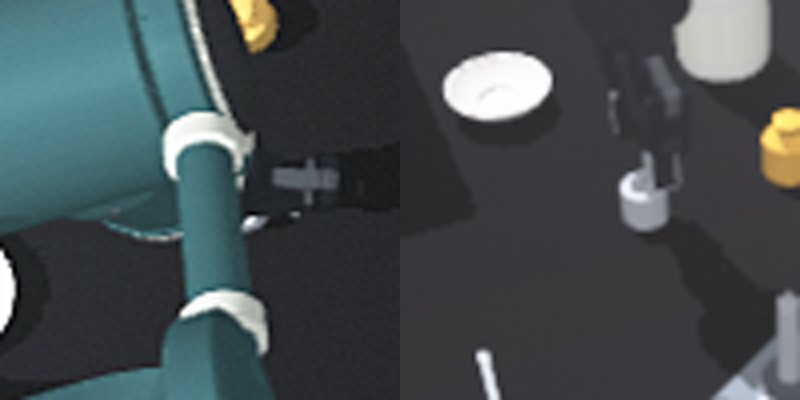

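The side view shows the open fingers just above the spacer, at about (645,200) in the crop, and the arm hides the top view. Pose readings scatter by 1-2 mm, so I'll average some.

```bash
cat >> h.py <<'E'
def avg(k=6):
    a=[];w=[]
    for _ in range(k):
        bot.read_camera("side"); s=bot.read_state(); a.append(s["tool_pos"]); w.append(s["wrist_force"])
    a=np.array(a)*1000; print("t",s["time"],"pos",a.mean(0).round(2),"sd",a.std(0).round(2),"F",np.mean(w,0).round(2),"width mm",round(s["width"]*85,1),"grip",s["grip_force"],"rot",s["tcp_rot"].round(4))
E
python3 -c "
from h import *
avg(8)"
```

```text
t 3.5167 pos [533.78 201.56  49.28] sd [0.52 0.11 0.57] F [-0.13  0.06  0.21] width mm 55.2 grip 0.0 rot [-3.1412e+00 -2.0000e-04 -1.7000e-03]
```

Request:
jog_arm:
  motion:
    - [0.3,-2.5,-3.7,0,0]
    - [0.3,0,0,20,0]
    - [0.3,0,0,17,0]
    - [0.3,0,0,10,0]
    - [0.3,0,0,0,0]
    - [0.3,0,0,0,0]

```text
time: 4.02
tool_pos: [0.5292, 0.2048, -0.0001]
tcp_rot: [3.141, 0.0, -0.003]
wrist_force: [-0.9, -0.3, -0.1]
width: 0.652
grip_force: 0.0
```

```bash
python3 -c "
from h import *
avg(6)"
```

```text
t 4.3167 pos [530.79 205.21   1.47] sd [0.32 0.08 0.32] F [ 0.06 -0.12  0.18] width mm 55.2 grip 0.0 rot [-3.141e+00  1.000e-04 -2.700e-03]
```

Request:
jog_arm:
  motion:
    - [-1,0,0,0,0]
    - [-1,0,0,0,0]
    - [-1,0,0,0,0]
    - [-1,0,0,0,0]
    - [-1,0,0,0,0]
    - [-1,0,0,0,0]
    - [-1,0,0,0,0]
  force: 40

```text
time: 4.9
tool_pos: [0.5305, 0.2051, 0.0014]
tcp_rot: [-3.141, -0.0, -0.001]
wrist_force: [-0.3, -0.2, 4.7]
width: 0.368
grip_force: 39.6
```

```bash
python3 -c "
from h import *
avg(4)"
```

```text
t 5.1 pos [530.51 205.09   1.36] sd [0.01 0.02 0.  ] F [-1.1 -0.5  5.7] width mm 31.6 grip 39.613854344934225 rot [-3.1413e+00 -1.0000e-04 -1.3000e-03]
```

Request:
jog_arm:
  motion:
    - [-1,0,0,-15,0]
    - [-1,0,0,-30,0]
    - [-1,0,0,-35,0]
    - [-1,0,0,-35,0]
    - [-1,4,40,-9,0]
    - [-1,4,40,0,0]
    - [-1,4,40,0,0]
    - [-1,4,40,0,0]
    - [-1,4,30,0,0]
    - [-1,0,14,0,0]

```text
time: 5.93
tool_pos: [0.5501, -0.0028, 0.1243]
tcp_rot: [3.14, -0.004, 0.0]
wrist_force: [0.4, 0.6, -1.1]
width: 0.37
grip_force: 40.0
```

```bash
python3 - <<'E'
from h import *
avg(8)
ims=[]
for n in("top","side"):
    im,d=bot.read_camera(n); np.savez(n+"1.npz",im=im,d=d)
    u,v=map(int,proj(n,(.551,.001,.11)))
    ims.append(cv2.resize(im[v-40:v+50,u-45:u+45,::-1],None,fx=4.4,fy=4.4,interpolation=cv2.INTER_CUBIC)); print(n,u,v)
cv2.imwrite("pics/sp2.png",np.hstack(ims))
E
```

```text
t 6.3333 pos [5.4969e+02 3.5000e-01 1.2415e+02] sd [0.11 1.96 0.12] F [-0.14 -0.07 -1.27] width mm 31.5 grip 39.971256824210286 rot [-3.1413e+00 -2.6000e-03  7.0000e-04]
top 279 214
side 275 223
```

View pics/sp2.png

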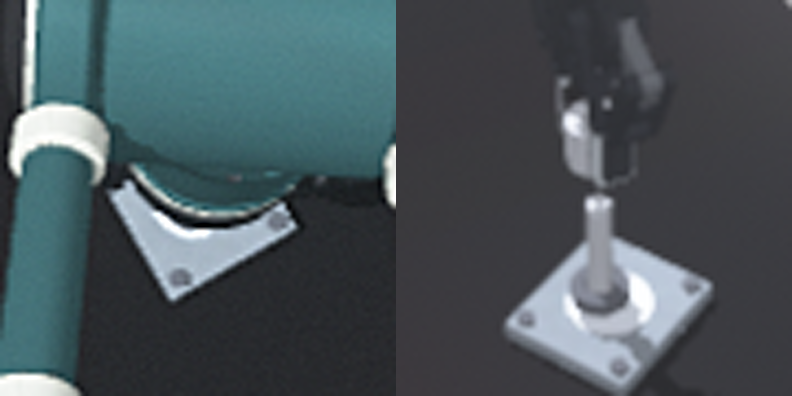

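The side view shows the spacer gripped upright right over the spindle tip. I'll lower it to just above the shoulder, then continue by feel.

Request:
jog_arm:
  motion:
    - [-1,0,0,12,0]
    - [-1,0,0,12,0]
    - [-1,0,0,5,0]
    - [-1,0,0,0,0]
    - [-1,0,0,0,0]
    - [-1,0,0,0,0]

```text
time: 6.93
tool_pos: [0.55, 0.0009, 0.0954]
tcp_rot: [-3.142, 0.0, 0.001]
wrist_force: [-0.4, 0.3, -0.9]
width: 0.37
grip_force: 40.0
```

```bash
python3 -c "
from h import *
avg(4)"
```

```text
t 7.1333 pos [550.5    0.84  96.03] sd [0.08 0.01 0.13] F [ 0.21  0.17 -1.17] width mm 31.5 grip 39.974579298868775 rot [ 3.1416e+00 -2.0000e-04  1.6000e-03]
```

Request:
jog_arm:
  motion:
    - [-1,0,0,2,0]
    - [-1,0,0,2,0]
    - [-1,0,0,1,0]
    - [-1,0,0,1,0]
    - [-1,0,0,1,0]
    - [-1,0,0,0,0]

```text
time: 7.63
tool_pos: [0.5498, 0.0009, 0.0883]
tcp_rot: [-3.142, -0.0, 0.001]
wrist_force: [-0.5, -0.4, -0.6]
width: 0.365
grip_force: 40.0
```

It passed the shoulder without contact force, so I'll continue gently.

Request:
jog_arm:
  motion:
    - [-1,0,0,4,0]
    - [-1,0,0,4,0]
    - [-1,0,0,4,0]
    - [-1,0,0,4,0]
    - [-1,0,0,0,0]

```text
time: 8.05
tool_pos: [0.5492, 0.001, 0.0713]
tcp_rot: [-3.141, -0.0, 0.003]
wrist_force: [0.9, 0.1, -1.1]
width: 0.369
grip_force: 40.0
```

Request:
jog_arm:
  motion:
    - [-1,0,0,5,0]
    - [-1,0,0,6,0]
    - [-1,0,0,6,0]
    - [-1,0,0,6,0]
    - [-1,0,0,5,0]
    - [-1,0,0,4,0]
    - [-1,0,0,2,0]
    - [-1,0,0,0,0]
    - [-1,0,0,0,0]

```text
time: 8.8
tool_pos: [0.55, 0.0009, 0.0385]
tcp_rot: [-3.142, -0.0, 0.0]
wrist_force: [-1.0, -0.5, -1.0]
width: 0.368
grip_force: 40.0
```

Request:
jog_arm:
  motion:
    - [-1,0,0,3,0]
    - [-1,0,0,2,0]
    - [-1,0,0,1,0]
    - [-1,0,0,1,0]
    - [-1,0,0,1,0]
    - [-1,0,0,0,0]

```text
time: 9.3
tool_pos: [0.5501, 0.0009, 0.0308]
tcp_rot: [-3.142, -0.0, -0.0]
wrist_force: [-0.7, -0.4, 1.6]
width: 0.371
grip_force: 40.1
```

```bash
python3 -c "
from h import *
avg(3)"
```

```text
t 9.45 pos [550.09   0.91  30.81] sd [0.01 0.01 0.01] F [-1.04  0.41  1.54] width mm 30.7 grip 40.139022544026375 rot [-3.1416e+00 -0.0000e+00 -2.0000e-04]
```

Request:
jog_arm:
  motion:
    - [0.3,0,0,0,0]
    - [0.3,0,0,0,0]
    - [0.3,0,0,0,0]
    - [0.3,0,0,-10,0]
    - [0.3,0,0,-30,0]
    - [0.3,0,0,-40,0]
    - [0.3,0,0,-30,0]
    - [0.3,-10,35,0,0]
    - [0.3,-10,38,0,0]
    - [0.3,-10,38,0,0]

```text
time: 10.28
tool_pos: [0.5208, -0.1108, 0.1429]
tcp_rot: [3.141, 0.004, 0.006]
wrist_force: [-0.8, -0.9, -0.5]
width: 0.652
grip_force: 0.0
```

Request:
jog_arm:
  motion:
    - [0.5,-10,38,0,0]
    - [0.5,-10,38,0,0]
    - [0.5,-10,30,20,0]
    - [0.5,-5,7,20,0]
    - [0.5,0,0,20,0]
    - [0.5,0,0,10,0]
    - [0.5,0,0,0,0]
    - [0.5,0,0,0,0]

```text
time: 10.95
tool_pos: [0.485, -0.2227, 0.0707]
tcp_rot: [-3.141, -0.001, 0.001]
wrist_force: [1.4, 0.0, 0.2]
width: 0.75
grip_force: 0.0
```

```bash
python3 - <<'E'
from h import *
avg(5)
im,d=bot.read_camera("top"); im2,d2=bot.read_camera("side")
P=cloud("top",d);P2=cloud("side",d2)
for n,q,D in(("top",P,d),("side",P2,d2)):
    q=q[D>0];m=(np.hypot(q[:,0]-.5513,q[:,1]-.0009)<.02)&(q[:,2]>.045)
    print(n,np.histogram(q[m][:,2],bins=np.arange(.044,.104,.004))[0])
    s=q[m];s=s[(s[:,2]>.052)&(s[:,2]<.063)]
    if len(s)>5:print(np.median(s[:,2]),cv2.minEnclosingCircle((s[:,:2]*1000).astype(np.float32)))
E
```

```text
t 11.2 pos [ 486.31 -223.1    72.  ] sd [0.24 0.09 0.25] F [0.13 0.17 0.46] width mm 63.8 grip 0.0 rot [3.1404e+00 1.7000e-03 3.6000e-03]
top [ 1  4 14 82 14  1  0  2  1  2  2 23  4  2]
0.0577564204541581 ((550.2642822265625, -0.17050683498382568), 15.608541488647461)
side [0 1 1 9 0 0 0 0 0 0 0 0 0 0]
0.05807950607265639 ((540.3159790039062, 5.704833030700684), 7.04683780670166)
```

Spacer seated: its top is at 57.8 mm, standing on the collar. Now I'll go down around the disc and feel for the table.

Request:
jog_arm:
  motion:
    - [0.38,-1.5,0.5,20,0]
    - [0.38,0,0,25,0]
    - [0.38,0,0,15,0]
    - [0.38,0,0,8,0]
    - [0.38,0,0,3,0]
    - [0.38,0,0,0,0]
    - [0.38,0,0,0,0]

```text
time: 11.88
tool_pos: [0.4844, -0.224, 0.0004]
tcp_rot: [3.141, 0.0, 0.002]
wrist_force: [0.2, -0.4, -0.2]
width: 0.688
grip_force: 0.0
```

Request:
jog_arm:
  motion:
    - [0.38,0,0,1,0]
    - [0.38,0,0,0,0]
    - [0.38,0,0,0,0]

```text
time: 12.13
tool_pos: [0.4842, -0.2239, -0.0006]
tcp_rot: [3.141, 0.0, 0.002]
wrist_force: [-0.8, 0.6, -0.2]
width: 0.688
grip_force: 0.0
```

```bash
python3 -c "
from h import *
avg(3)"
```

```text
t 12.2833 pos [ 483.95 -223.8    -0.84] sd [0.1  0.06 0.12] F [-0.   -0.26 -0.13] width mm 58.4 grip 0.0 rot [3.1413e+00 1.0000e-04 1.1000e-03]
```

Request:
jog_arm:
  motion:
    - [0.38,0.8,0,1,0]
    - [0.38,0,0,1,0]
    - [0.38,0,0,0,0]

```text
time: 12.53
tool_pos: [0.4842, -0.2235, -0.0036]
tcp_rot: [-3.141, -0.0, 0.0]
wrist_force: [-0.1, -0.6, -0.3]
width: 0.691
grip_force: 0.0
```

Request:
jog_arm:
  motion:
    - [0.38,0,0,1,0]
    - [0.38,0,0,0.5,0]
    - [0.38,0,0,0,0]

```text
time: 12.78
tool_pos: [0.4844, -0.2236, -0.0048]
tcp_rot: [-3.142, -0.0, 0.0]
wrist_force: [-1.2, 0.9, 2.6]
width: 0.688
grip_force: 1.2
```

Table felt at TCP about -4.6 mm. I'll back off 2 mm and grip.

Request:
jog_arm:
  motion:
    - [0.38,0,0,-2,0]
    - [0.38,0,0,0,0]
    - [-1,0,0,0,0]
    - [-1,0,0,0,0]
    - [-1,0,0,0,0]
    - [-1,0,0,0,0]
    - [-1,0,0,0,0]

```text
time: 13.37
tool_pos: [0.4846, -0.2237, -0.0022]
tcp_rot: [3.141, -0.0, 0.001]
wrist_force: [-1.0, 1.1, 5.7]
width: 0.561
grip_force: 40.3
```

```bash
python3 -c "
from h import *
avg(3)"
```

```text
t 13.5167 pos [ 484.63 -223.73   -2.25] sd [0.01 0.01 0.01] F [-1.91  0.35  5.32] width mm 48.0 grip 40.33564232289791 rot [ 3.1414e+00 -0.0000e+00  6.0000e-04]
```

Request:
jog_arm:
  motion:
    - [-1,0,0,-10,0]
    - [-1,0,0,-25,0]
    - [-1,0,0,-35,0]
    - [-1,10,-20,-30,0]
    - [-1,12,-38,-12,0]
    - [-1,12,-38,0,0]
    - [-1,12,-38,0,0]
    - [-1,10,-38,0,0]
    - [-1,8,-35,0,0]
    - [-1,2.4,-17.6,0,0]

```text
time: 14.35
tool_pos: [0.5516, 0.0047, 0.1098]
tcp_rot: [-3.14, -0.003, -0.002]
wrist_force: [-1.1, -0.2, -0.1]
width: 0.554
grip_force: 41.5
```

Request:
jog_arm:
  motion:
    - [-1,0,0,0,0]
    - [-1,0,0,10,0]
    - [-1,0,0,6,0]
    - [-1,0,0,0,0]
    - [-1,0,0,0,0]
    - [-1,0,0,0,0]

```text
time: 14.85
tool_pos: [0.5503, -0.0001, 0.0927]
tcp_rot: [3.142, -0.003, -0.001]
wrist_force: [0.0, -0.5, 0.3]
width: 0.563
grip_force: 41.5
```

```bash
python3 - <<'E'
from h import *
avg(5)
im,d=bot.read_camera("side"); u,v=map(int,proj("side",(.551,.001,.1)))
cv2.imwrite("pics/d1.png",cv2.resize(im[v-50:v+50,u-50:u+50,::-1],None,fx=5,fy=5,interpolation=cv2.INTER_CUBIC))
E
```

```text
t 15.1 pos [5.509e+02 3.100e-01 9.330e+01] sd [0.13 0.22 0.15] F [-0.18 -0.23 -0.49] width mm 47.7 grip 41.527810748666525 rot [ 3.1416e+00 -1.0000e-03  1.0000e-03]
```

View pics/d1.png

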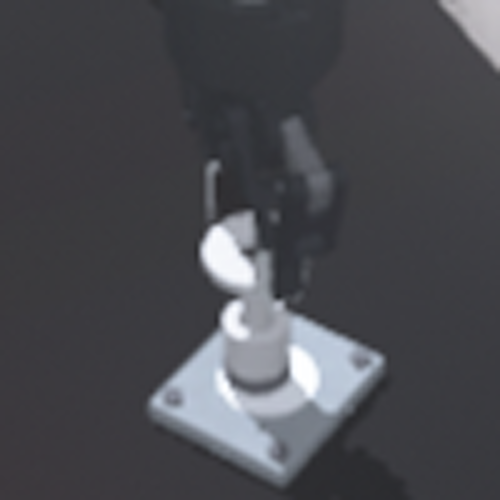

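The disc is held over the spindle, near (235,250) in the crop. I'll overlay its expected outline to check for tilt.

```bash
python3 - <<'E'
from h import *
im,d=bot.read_camera("side"); u0,v0=map(int,proj("side",(.551,.001,.1)))
S=7; x0,y0=u0-30,v0-20
c=np.ascontiguousarray(cv2.resize(im[y0:y0+60,x0:x0+80,::-1],None,fx=S,fy=S,interpolation=cv2.INTER_CUBIC)); c=cv2.convertScaleAbs(c,alpha=1.6,beta=20)
for r,z,col in((.025,.1036,(0,0,255)),(.025,.0956,(0,255,0)),(.00825,.1036,(255,0,255)),(.016,.0578,(255,255,0))):
    pts=[proj("side",(.551+r*np.cos(a),.0004+r*np.sin(a),z)) for a in np.linspace(0,6.28,60)]
    cv2.polylines(c,[np.int32([((p[0]-x0+.5)*S,(p[1]-y0+.5)*S) for p in pts])],True,col,1)
cv2.imwrite("pics/d2.png",c)
P=cloud("side",d); q=P[(d>0)&(np.hypot(P[...,0]-.551,P[...,1])<.028)&(P[...,2]>.08)&(P[...,2]<.115)]
b=im[(d>0)&(np.hypot(P[...,0]-.551,P[...,1])<.028)&(P[...,2]>.08)&(P[...,2]<.115)].mean(1)
w=q[b>140]; print(len(w)); print((w[::max(1,len(w)//25)]*1000).round(1))
if len(w)>10:
    A=np.c_[w[:,:2]-[.551,0],np.ones(len(w))]; print(np.linalg.lstsq(A,w[:,2],rcond=None)[0])
E
```

```text
126
[[551.3  22.7 104.2]
 [549.8  19.2 104.6]
 [544.3  18.1 104.5]
 [554.9  13.6 104.1]
 [545.1  14.3 104.3]
 [534.4  12.5 106.8]
 [545.6   9.7 104.8]
 [533.9  11.4 104.9]
 [544.8   7.8 103.7]
 [534.4   6.6 105.7]
 [547.    7.2 100.1]
 [536.9   0.9 106.5]
 [532.2   1.7 104.5]
 [542.2  -4.1 105.5]
 [535.2  -3.  104.2]
 [545.1  -8.7 105.3]
 [533.6  -6.7 105.1]
 [544.  -11.2 104.8]
 [531.5 -11.7 107.2]
 [542.8 -13.9 104.6]
 [533.7 -12.  103.5]
 [543.2 -18.4 105.2]
 [536.7 -16.5 103. ]
 [534.4 -16.  100.4]
 [536.4 -16.9  97.2]
 [546.7 -27.   95.7]]
[-0.02316393  0.05157443  0.1035112 ]
```

View pics/d2.png

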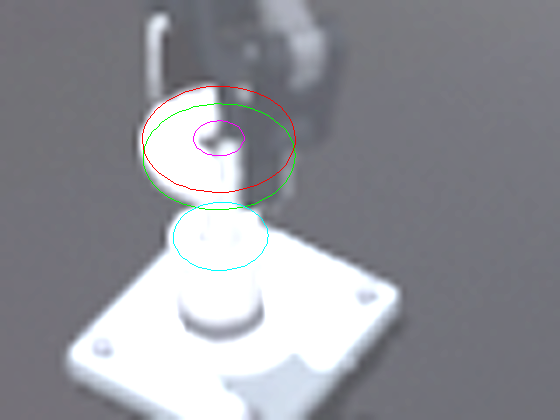

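The disc is level and centred: the bore sits where projected, with its top at about 104.7 mm. Descending by feel.

Request:
jog_arm:
  motion:
    - [-1,0.2,-0.4,2,0]
    - [-1,0,0,2,0]
    - [-1,0,0,1,0]
    - [-1,0,0,1,0]
    - [-1,0,0,1,0]
    - [-1,0,0,1,0]
    - [-1,0,0,0,0]

```text
time: 15.78
tool_pos: [0.5508, 0.0015, 0.0848]
tcp_rot: [-3.142, -0.0, 0.001]
wrist_force: [-0.1, -0.0, -0.7]
width: 0.559
grip_force: 41.5
```

```bash
python3 -c "
from h import *
avg(2)"
```

```text
t 15.8833 pos [550.87   1.43  85.  ] sd [0.05 0.   0.07] F [ 0.18 -0.36 -0.75] width mm 47.9 grip 41.52773480862379 rot [-3.1415e+00 -1.0000e-04  2.0000e-04]
```

Request:
jog_arm:
  motion:
    - [-1,0,0.4,2,0]
    - [-1,0,0,3,0]
    - [-1,0,0,4,0]
    - [-1,0,0,4,0]
    - [-1,0,0,4,0]
    - [-1,0,0,4,0]
    - [-1,0,0,2,0]
    - [-1,0,0,0,0]

```text
time: 16.55
tool_pos: [0.5503, 0.001, 0.0612]
tcp_rot: [-3.141, 0.0, 0.002]
wrist_force: [0.1, -0.8, -0.8]
width: 0.561
grip_force: 41.5
```

Request:
jog_arm:
  motion:
    - [-1,0,0,2,0]
    - [-1,0,0,1,0]
    - [-1,0,0,1,0]
    - [-1,0,0,1,0]
    - [-1,0,0,0,0]

```text
time: 16.97
tool_pos: [0.5509, 0.001, 0.057]
tcp_rot: [-3.142, -0.0, 0.0]
wrist_force: [0.0, 0.3, -0.5]
width: 0.564
grip_force: 41.5
```

Request:
jog_arm:
  motion:
    - [-1,0,0,0.7,0]
    - [-1,0,0,0.7,0]
    - [-1,0,0,0.7,0]
    - [-1,0,0,0,0]

```text
time: 17.3
tool_pos: [0.5511, 0.001, 0.0552]
tcp_rot: [3.142, 0.0, 0.0]
wrist_force: [0.2, 0.3, 0.4]
width: 0.561
grip_force: 41.6
```

Request:
jog_arm:
  motion:
    - [0.4,0,0,0,0]
    - [0.4,0,0,0,0]
    - [0.4,0,0,0,0]
    - [0.4,0,0,-10,0]
    - [0.4,0,0,-30,0]
    - [0.4,0,0,-35,0]
    - [0.06,10,35,0,0]
    - [0.06,12,39,0,0]
    - [0.06,12,39,0,0]
    - [0.06,12,39,0,0]

```text
time: 18.13
tool_pos: [0.5978, -0.1524, 0.1317]
tcp_rot: [3.141, 0.002, 0.003]
wrist_force: [1.5, 0.6, 0.4]
width: 0.53
grip_force: 0.0
```

Request:
jog_arm:
  motion:
    - [0.06,12,39,0,0]
    - [0.06,12,32,20,0]
    - [0.06,0,5,25,0]
    - [0.06,0,0,25,0]
    - [0.06,0,0,10,0]
    - [0.06,0,0,0,0]
    - [0.06,0,0,0,0]
    - [0.06,0,0,0,0]

```text
time: 18.8
tool_pos: [0.6222, -0.2268, 0.0519]
tcp_rot: [3.141, 0.001, 0.004]
wrist_force: [0.9, 0.3, 0.5]
width: 0.533
grip_force: 0.0
```

```bash
python3 - <<'E'
from h import *
avg(4)
for n in ("top","side"):
    im,d=bot.read_camera(n); q=cloud(n,d)[d>0]
    s=q[(np.hypot(q[:,0]-.5513,q[:,1]-.0009)<.03)&(q[:,2]>.061)&(q[:,2]<.071)]
    if len(s)>5:print(n,len(s),np.median(s[:,2]),cv2.minEnclosingCircle((s[:,:2]*1000).astype(np.float32)))
E
```

```text
t 19.0 pos [ 622.45 -227.     52.28] sd [0.14 0.02 0.18] F [-0.07  0.12  0.05] width mm 44.7 grip 0.0 rot [3.1404e+00 1.3000e-03 4.5000e-03]
top 334 0.06587482473857348 ((551.5447998046875, -0.18084537982940674), 24.945032119750977)
side 229 0.0659590991410275 ((551.9927978515625, 0.11131922155618668), 25.377593994140625)
```

The disc is on the spacer: top at 65.9 mm, centre (551.6, 0). Now the bushing barrel.

Request:
jog_arm:
  motion:
    - [0.06,-2,0,10,0]
    - [0.06,0,0,20,0]
    - [0.06,0,0,10,0]
    - [0.06,0,0,5,0]
    - [0.06,0,0,0,0]
    - [0.06,0,0,0,0]
    - [0.06,0,0,0,0]

```text
time: 19.68
tool_pos: [0.6195, -0.2272, 0.0056]
tcp_rot: [3.141, -0.0, 0.001]
wrist_force: [-0.4, 0.4, -0.4]
width: 0.528
grip_force: 0.0
```

```bash
python3 -c "
from h import *
avg(3)"
```

```text
t 19.8333 pos [ 619.79 -227.33    5.98] sd [0.02 0.01 0.06] F [-0.13 -0.48  0.33] width mm 45.0 grip 0.0 rot [ 3.1409e+00 -0.0000e+00  2.6000e-03]
```

Request:
jog_arm:
  motion:
    - [0.06,0.5,0,-0.7,0]
    - [0.06,0,0,0,0]
    - [-1,0,0,0,0]
    - [-1,0,0,0,0]
    - [-1,0,0,0,0]
    - [-1,0,0,0,0]
    - [-1,0,0,0,0]
    - [-1,0,0,0,0]

```text
time: 20.5
tool_pos: [0.6199, -0.2271, 0.0063]
tcp_rot: [3.141, 0.0, 0.001]
wrist_force: [-0.9, -0.5, 4.7]
width: 0.285
grip_force: 39.4
```

```bash
python3 -c "
from h import *
avg(3)"
```

```text
t 20.65 pos [ 619.84 -227.15    6.25] sd [0.01 0.02 0.01] F [-0.86  0.53  5.45] width mm 24.1 grip 39.41798413172364 rot [3.1413e+00 0.0000e+00 1.1000e-03]
```

Request:
jog_arm:
  motion:
    - [-1,0,0,-10,0]
    - [-1,0,0,-25,0]
    - [-1,0,0,-35,0]
    - [-1,-8,-22,-32,0]
    - [-1,-12,-38,-16,0]
    - [-1,-12,-38,0,0]
    - [-1,-12,-38,0,0]
    - [-1,-12,-38,0,0]
    - [-1,-10,-36,0,0]
    - [-1,-3,-18,0,0]

```text
time: 21.48
tool_pos: [0.5479, 0.0034, 0.1227]
tcp_rot: [-3.14, -0.003, 0.004]
wrist_force: [-0.1, 0.1, -0.7]
width: 0.291
grip_force: 39.5
```

Request:
jog_arm:
  motion:
    - [-1,0,0,0,0]
    - [-1,0,0,10,0]
    - [-1,0,0,8,0]
    - [-1,0,0,0,0]
    - [-1,0,0,0,0]
    - [-1,0,0,0,0]

```text
time: 21.98
tool_pos: [0.5507, -0.0012, 0.1046]
tcp_rot: [3.142, -0.003, -0.002]
wrist_force: [-0.1, 0.5, -0.4]
width: 0.284
grip_force: 39.5
```

```bash
python3 - <<'E'
from h import *
avg(5)
s=bot.read_state()["tool_pos"]
im,d=bot.read_camera("side"); u0,v0=map(int,proj("side",(.551,.001,.1)))
S=7; x0,y0=u0-40,v0-30
c=np.ascontiguousarray(cv2.resize(im[y0:y0+70,x0:x0+80,::-1],None,fx=S,fy=S,interpolation=cv2.INTER_CUBIC)); c=cv2.convertScaleAbs(c,alpha=1.4,beta=20)
zb=s[2]-.00625
for r,z,col in((.021,zb,(0,0,255)),(.021,zb+.006,(0,255,0)),(.013,zb+.022,(255,0,255))):
    pts=[proj("side",(s[0]+.0005+r*np.cos(a),s[1]+r*np.sin(a),z)) for a in np.linspace(0,6.28,60)]
    cv2.polylines(c,[np.int32([((p[0]-x0+.5)*S,(p[1]-y0+.5)*S) for p in pts])],True,col,1)
cv2.imwrite("pics/b1.png",c)
E
```

```text
t 22.2333 pos [551.15  -0.78 105.33] sd [0.07 0.21 0.2 ] F [-0.26 -0.16 -0.39] width mm 24.4 grip 39.49336085468531 rot [ 3.1416e+00 -9.0000e-04  8.0000e-04]
```

View pics/b1.png

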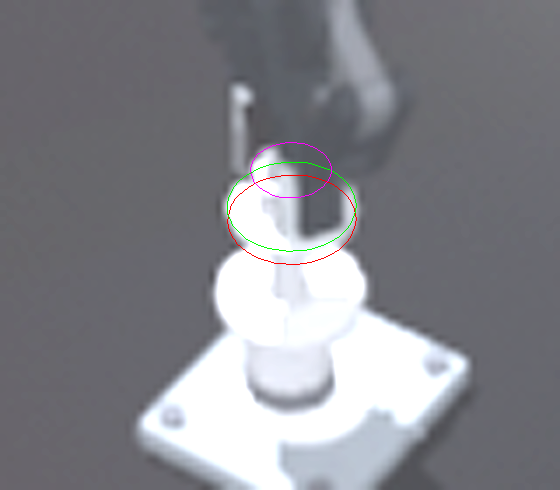

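The bushing is level and centred over the spindle, but y is about 1.6 mm low. I'll correct that, then descend.

Request:
jog_arm:
  motion:
    - [-1,-0.2,-1.5,2,0]
    - [-1,0,0,2,0]
    - [-1,0,0,2,0]
    - [-1,0,0,1,0]
    - [-1,0,0,0,0]
    - [-1,0,0,0,0]

```text
time: 22.78
tool_pos: [0.5505, 0.0014, 0.098]
tcp_rot: [-3.142, -0.0, 0.001]
wrist_force: [-0.4, -0.2, -0.6]
width: 0.285
grip_force: 39.5
```

Request:
jog_arm:
  motion:
    - [-1,0,0,1,0]
    - [-1,0,0,1,0]
    - [-1,0,0,1,0]
    - [-1,0,0,1,0]
    - [-1,0,0,0,0]

```text
time: 23.2
tool_pos: [0.5504, 0.0014, 0.094]
tcp_rot: [-3.142, -0.0, 0.001]
wrist_force: [-0.4, -0.6, -0.5]
width: 0.29
grip_force: 39.5
```

Request:
jog_arm:
  motion:
    - [-1,0.2,0.4,2,0]
    - [-1,0,0,3,0]
    - [-1,0,0,3,0]
    - [-1,0,0,3,0]
    - [-1,0,0,3,0]
    - [-1,0,0,3,0]
    - [-1,0,0,1,0]
    - [-1,0,0,0,0]

```text
time: 23.87
tool_pos: [0.5504, 0.001, 0.0757]
tcp_rot: [-3.142, -0.0, 0.002]
wrist_force: [-0.2, -0.0, -0.8]
width: 0.285
grip_force: 39.5
```

Request:
jog_arm:
  motion:
    - [-1,0,0,1,0]
    - [-1,0,0,1,0]
    - [-1,0,0,0.7,0]
    - [-1,0,0,0.7,0]
    - [-1,0,0,0,0]
    - [-1,0,0,0,0]

```text
time: 24.37
tool_pos: [0.5508, 0.001, 0.0728]
tcp_rot: [-3.142, -0.0, 0.0]
wrist_force: [-0.0, -0.2, -1.1]
width: 0.291
grip_force: 39.5
```

Request:
jog_arm:
  motion:
    - [-1,0,0,0.7,0]
    - [-1,0,0,0.7,0]
    - [-1,0,0,0,0]
    - [-1,0,0,0,0]
    - [-1,0,0,0,0]

```text
time: 24.78
tool_pos: [0.5509, 0.001, 0.0715]
tcp_rot: [-3.142, -0.0, -0.0]
wrist_force: [-0.1, 0.1, -0.0]
width: 0.285
grip_force: 39.5
```

Request:
jog_arm:
  motion:
    - [-1,0,0,1,0]
    - [-1,0,0,1,0]
    - [-1,0,0,0,0]

```text
time: 25.03
tool_pos: [0.551, 0.001, 0.0697]
tcp_rot: [-3.142, 0.0, -0.001]
wrist_force: [-0.4, 0.2, 2.8]
width: 0.285
grip_force: 39.8
```

Request:
jog_arm:
  motion:
    - [-1,0,0,1,0]
    - [-1,0,0,1,0]
    - [-1,0,0,0,0]

```text
time: 25.28
tool_pos: [0.551, 0.001, 0.0674]
tcp_rot: [3.142, 0.0, 0.001]
wrist_force: [0.0, -0.0, 2.5]
width: 0.287
grip_force: 39.8
```

Request:
jog_arm:
  motion:
    - [-1,0,0,1,0]
    - [-1,0,0,1,0]
    - [-1,0,0,0,0]

```text
time: 25.53
tool_pos: [0.5509, 0.001, 0.0653]
tcp_rot: [-3.142, 0.0, -0.0]
wrist_force: [0.5, 0.4, 1.6]
width: 0.288
grip_force: 39.8
```

Request:
jog_arm:
  motion:
    - [-1,0,0,0.7,0]
    - [-1,0,0,0.7,0]
    - [-1,0,0,0,0]

```text
time: 25.78
tool_pos: [0.551, 0.001, 0.0642]
tcp_rot: [3.142, 0.0, 0.0]
wrist_force: [-0.2, 0.5, 3.7]
width: 0.289
grip_force: 39.9
```

Request:
jog_arm:
  motion:
    - [-1,0,0,0.6,0]
    - [-1,0,0,0,0]
    - [-1,0,0,0,0]

```text
time: 26.03
tool_pos: [0.5511, 0.001, 0.0641]
tcp_rot: [3.142, 0.0, 0.001]
wrist_force: [-1.1, 0.5, 6.6]
width: 0.286
grip_force: 40.2
```

Request:
jog_arm:
  motion:
    - [-1,0,0,0.6,0]
    - [-1,0,0,0,0]
    - [-1,0,0,0,0]

```text
time: 26.28
tool_pos: [0.5513, 0.001, 0.0641]
tcp_rot: [3.142, 0.0, 0.001]
wrist_force: [-1.4, 0.6, 10.6]
width: 0.288
grip_force: 40.4
```

The force rises sharply at TCP 64.1 mm, so the collar is home. Releasing and retreating.

Request:
jog_arm:
  motion:
    - [-1,0,0,-1,0]
    - [0.06,0,0,0,0]
    - [0.06,0,0,0,0]
    - [0.06,0,0,0,0]
    - [0.06,0,0,-10,0]
    - [0.06,0,0,-30,0]
    - [0.06,0,0,-40,0]
    - [0.06,0,30,-20,0]
    - [0.06,0,35,0,0]
    - [0.06,0,40,0,0]

```text
time: 27.12
tool_pos: [0.5528, -0.1043, 0.1675]
tcp_rot: [3.141, 0.005, 0.009]
wrist_force: [0.3, -0.3, 0.0]
width: 0.527
grip_force: 0.0
```

Request:
jog_arm:
  motion:
    - [0.06,0,40,0,0]
    - [0.06,0,40,0,0]
    - [0.06,0,20,0,0]
    - [0.06,0,0,0,0]
    - [0.06,0,0,0,0]

```text
time: 27.53
tool_pos: [0.5506, -0.2051, 0.1641]
tcp_rot: [-3.141, 0.004, -0.0]
wrist_force: [0.4, -0.6, -0.8]
width: 0.529
grip_force: 0.0
```

```bash
python3 - <<'E'
from h import *
for n in ("top","side"):
    im,d=bot.read_camera(n); q=cloud(n,d)[d>0]
    q=q[np.hypot(q[:,0]-.5513,q[:,1]-.0009)<.03]
    print(n,np.histogram(q[:,2],bins=np.arange(.04,.104,.002))[0])
    for a,b in((.055,.060),(.061,.067),(.076,.084)):
        s=q[(q[:,2]>a)&(q[:,2]<b)]
        if len(s)>5: print(a,np.median(s[:,2]),cv2.minEnclosingCircle((s[:,:2]*1000).astype(np.float32)))
u,v=map(int,proj("side",(.551,.001,.06)))
cv2.imwrite("pics/end.png",cv2.resize(im[v-45:v+45,u-50:u+50,::-1],None,fx=5,fy=5,interpolation=cv2.INTER_CUBIC))
E
```

```text
top [ 0  0  0  0  0  0  0  8 39 47 16 48 81 27  1  0  3  1  2 20 24 17  1  0
  7 15  6  1  0  1  0]
0.055 0.05810858597418628 ((551.7547607421875, 0.2061748057603836), 24.637651443481445)
0.061 0.0646811057694574 ((553.6863403320312, 0.0773853287100792), 22.316394805908203)
0.076 0.08072206088641194 ((551.5148315429688, 0.18607403337955475), 12.819557189941406)
side [ 4  2  0  0  1  1  6 18 25 35 15 27 54 17  8  4 10  4  6 18 23  9  2  5
  8 10  3  2  1  0  0]
0.055 0.05835319362668766 ((551.8325805664062, 0.3606795072555542), 25.18890380859375)
0.061 0.06453675442762805 ((552.7933349609375, -0.28663522005081177), 20.907068252563477)
0.076 0.08022788584736452 ((553.5697021484375, -0.7077063322067261), 13.299857139587402)
```

View pics/end.png

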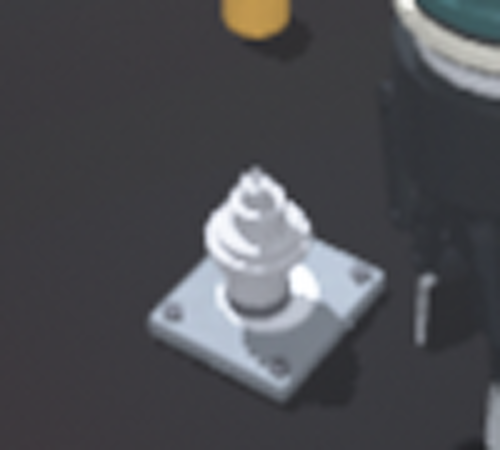

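The picture shows the full stack upright on the spindle at about (258,240), with the gripper clear. The tops are at 58, 64.5 and 80.5 mm, which are the seated heights, so I'm handing in.

```bash
python3 -c "
from h import *
print(bot.finish_job())"
```

```text
the job is handed in; nothing more can be done
None
```

I handed in the job at about 28 s: the spacer, disc and bushing are stacked on the spindle, the collar is pressed home, everything is released, and the highest wrist force I read on the spindle or stand was about 11 N; no verdict came back.

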